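# Roll down the cap strips of a 96-well plate

## Robot

A 6-joint arm with a two-finger parallel gripper is mounted at the origin on a cart in front of the work surface, level with it; the furniture and walls round the work are solid. World frame = base frame: x ahead of the robot, y to its left, z up, the work surface at z = 0. Lengths are in mm, angles in rad, forces in N, time in s.
With the tool pointing down it reaches from about 350 to 875 mm from the base axis. Payload 4.2 kg.
Tool frame: the origin (TCP) lies between the finger pads; the fingertips stand 25 mm ahead of it and the grasp point (between the pads) lies 6 mm ahead of it; z points along the fingers, y is the line along which they close (so a half turn about z gives the same grasp; the last joint's range is limited). The gripper opens to 85 mm and grips with 20 to 120 N. Pads are 22 mm wide; open, the fingers measure 114 mm over their backs; the gripper's body (76 mm by 85 mm) begins 54 mm behind the grasp point. The pads swing forward as they close: fully open they stand 13 mm farther back than shut.
Start: joints at [1.396, 0.385, 0.008, 0, -1.194, -0.259], TCP at [262.668, 567.102, 256.312] pointing down, gripper open.
Joint ranges: [-3.14, 3.14], [-1.21, 2.06], [-1.07, 1.41], [-3.16, 2.05], [-2.99, -0.16], [-3.1, 3.1]. Speed limits (rad/s): [2.79, 2.79, 3.14, 3.14, 3.14, 3.14].

## Interface

Orientations are given as a unit quaternion [x, y, z, w].
In Python, from bench import arm gives the robot as it stands.
- The arm moves only by the shell command python3 -m pendant 'ROWS'. ROWS is JSON, a list of rows, each a list of 7 numbers: the shift along the tool's x, y, z in m, then the turn, a rotation vector about the tool's x, y, z in degrees, then the finger opening in m, from 0 to 0.0854. In form: [[x, y, z, wx, wy, wz, fingers], ...]. A call has 1 to 12 rows; each row shifts and turns the commanded pose from where the row before left it, along the tool's axes as they then stand; what a row does not reach is not made up. A row lasts 1/10 s, in which the tool goes at most 50 mm and 8.59 degrees, less where a joint would pass 70% of its speed; a pose out of reach is approached as far as the arm can. A call is refused whole if a number of a shift passes 0.05 or a number of a turn 8.59, either way. A call with a gripper value outside its range is refused whole. The fingers move at their own pace and stop on an object; the grip force is fixed at half the most. Time passes only in rows, so rows that do not move let the fingers close. It gives the time, the measured TCP pose, the force, the opening and the grip force at its end, in the units of the state.
- arm.read_state(): the state, without advancing time (a new reading comes with each control period).
- arm.get_image(name): name is "scene" or "top"; returns a dict with "image" (420x560x3 uint8, red, green, blue), "fx", "fy", "cx", "cy" (pixels), "xyz" and "rotation" of the camera in the world. Camera axes: x right, y down, z forward; pixel columns grow to the right and rows downward; lengths in mm; the calibration is good to about 2 mm. A picture is of the moment at which its call begins. There is no depth.
- arm.job_done(): hands the job in; it is judged then, once.
The state is a dict: "clock": time; "joints": joint angles; "joint_vel": joint speeds; "joint_efforts": joint torques, N m; "position": TCP position; "ee_rot": TCP orientation; "contact_force": force on the tool from outside, world axes, zero at the start; "wrist_torque": the same for the moment, N m; "gripper_width": finger opening in mm; "grasp_force": force on a finger pad.
Only numpy, scipy, OpenCV 4.12 (cv2) and the standard library are available. Lean on these libraries where they do the work, as an engineer would, in place of code of your own. Each camera call takes 0.05 s, during which the arm holds its last target. There are 200 camera calls.

## Task

The cap strips lie only loosely on the 96-well plate which stands slightly tilted in its plate rest. Take the hand roller out of its stand by its grip and roll its wheel over the whole sheet of strips, firmly and steadily but without crushing the plate, until every strip is fully home; press with the roller only, never with the gripper. Then set the roller back down in its stand, hanging by its cross bar with the wheel clear, and disturb nothing else on the bench.

Things in the scene. Friction and masses are not known exactly. Their poses are not given: they have to be found in the camera images.
- plate_rest: Tilting plate rest: fixed aluminium base 98 x 140 x 21 mm, over it a milky 96-well plate on a tray. Origin: centre of the underside; z up, y along the length. Twelve white cap strips, 76 mm (x) by 8.4 mm (y), lie side by side, 9 mm apart from y = -49.5 mm (strip1) to +49.5 mm (strip12): a flat sheet 76 x 107 mm. At its middle the tops are 54 mm above the origin if home, 4 mm more if loose.
- sheet_mid (a point): Middle of the sheet's top, strips home; axes as the rest's (level). The tray is clamped at an unmeasured tilt of up to 0.14 rad either way about x, so one end of the sheet lies up to 7 mm above its middle, the other as much below. A strip yields only above 9 N and stays put; the wheel bears on two or so: rolling with a steady 17 to 21 N downward seats all; 30 N in contact crushes the plate.
- roller: Loose hand roller, about 0.3 kg. Origin: lowest point under the wheel's middle; z up, x along the axle. Grey wheel, diameter 40, length 80 mm, free on its axle at z = 20 mm, rolls along y. Steel cross bar 118 x 22 mm at z = 46 to 52 mm, widened in its middle to a shoulder 50 (x) x 44 (y) mm; on it an upright black grip, 44 mm in x, 24 mm in y (pinch it this way), z = 52 to 108 mm.
- roller_grip (a point): Point in the middle of the roller's grip, 77 mm above the wheel's lowest point; axes as the roller's. The fingertips may come down to the shoulder, 25 mm lower.
- roller_wheel (a joint): Turning angle of the roller's wheel about its axle (rad), 0 at the start; either sign, 1 rad for each 20 mm rolled.
- roller_stand: Fixed grey stand. Base 132 (x) x 74 (y) x 8 mm; origin: centre of its underside, z up. Two upright cheeks at x = +-53.5 mm, inner faces 96 mm apart (the roller's fork between them is 91 mm wide), each with a notch open upward: floor at z = 60 mm, 27 mm wide in y, between horns rising to z = 71 mm. The roller's cross bar rests on both notch floors, the wheel hanging 6 mm clear of the base.
- stand_seat (a point): Where the roller's origin is when it hangs in the stand: 14 mm above the stand's underside, on the stand's middle; the roller's local x along the stand's local x (either way round).
- strip1 (a joint): Cap strip 1 of 12 (at local y = -49.5 mm of the rest): how far it has been pressed down (m), 0 = fully proud, 0.004 = fully home.
- strip2 (a joint): Cap strip 2 of 12 (at local y = -40.5 mm of the rest): how far it has been pressed down (m), 0 = fully proud, 0.004 = fully home.
- strip3 (a joint): Cap strip 3 of 12 (at local y = -31.5 mm of the rest): how far it has been pressed down (m), 0 = fully proud, 0.004 = fully home.
- strip4 (a joint): Cap strip 4 of 12 (at local y = -22.5 mm of the rest): how far it has been pressed down (m), 0 = fully proud, 0.004 = fully home.
- strip5 (a joint): Cap strip 5 of 12 (at local y = -13.5 mm of the rest): how far it has been pressed down (m), 0 = fully proud, 0.004 = fully home.
- strip6 (a joint): Cap strip 6 of 12 (at local y = -4.5 mm of the rest): how far it has been pressed down (m), 0 = fully proud, 0.004 = fully home.
- strip7 (a joint): Cap strip 7 of 12 (at local y = +4.5 mm of the rest): how far it has been pressed down (m), 0 = fully proud, 0.004 = fully home.
- strip8 (a joint): Cap strip 8 of 12 (at local y = +13.5 mm of the rest): how far it has been pressed down (m), 0 = fully proud, 0.004 = fully home.
- strip9 (a joint): Cap strip 9 of 12 (at local y = +22.5 mm of the rest): how far it has been pressed down (m), 0 = fully proud, 0.004 = fully home.
- strip10 (a joint): Cap strip 10 of 12 (at local y = +31.5 mm of the rest): how far it has been pressed down (m), 0 = fully proud, 0.004 = fully home.
- strip11 (a joint): Cap strip 11 of 12 (at local y = +40.5 mm of the rest): how far it has been pressed down (m), 0 = fully proud, 0.004 = fully home.
- strip12 (a joint): Cap strip 12 of 12 (at local y = +49.5 mm of the rest): how far it has been pressed down (m), 0 = fully proud, 0.004 = fully home.
- petri: Glass petri dish with lid, 61 mm wide, 15 mm tall, lying on the bench; bystander. Origin: centre of its underside.
- bottle: Amber reagent bottle with screw cap, 48 mm wide, 105 mm tall; bystander. Origin: centre of its underside.
- beaker: Glass beaker, 55 mm wide, 68 mm tall; bystander. Origin: centre of its underside.
- carton: Small yellow carton, 42 x 72 x 18 mm, lying flat; bystander. Origin: centre of its underside.
There are look-alikes about, which are no part of the job. What is shaped like the roller but purple is not meant.

How it is judged:
By the outcome, as a careful person would: the job done as asked, in the order asked, and still so for the second after the job is handed in, with the robot touching nothing.
It also fails if it takes over 72 s, if anything falls off the work surface, if the arm or the gripper's body presses on something with over 40 N, if the wrist force passes 120 N, or if a joint passes its speed limit or range.

## Working session

There is one attempt and no reset: what is moved stays moved. The work goes in short steps, Python scripts to look and compute and a shell command to move; the robot and the scene stay as the last step left them, time stands still between calls to the robot, and variables do not carry over. Pictures are saved under pics/ and viewed, at most 10 in all, crops included, and the job is handed in when it is done.

```bash
mkdir -p pics
python3 - <<'E'
from bench import arm
import cv2,json
for n in("scene","top"):
    d=arm.get_image(n); cv2.imwrite(f"pics/{n}0.png",d["image"][:,:,::-1])
    print(n,{k:(v.tolist() if hasattr(v,'tolist') else v) for k,v in d.items() if k!="image"})
print(arm.read_state())
E
```

```text
scene {'fx': 391.02839540679884, 'fy': 391.02839540679884, 'cx': 280.63572915635, 'cy': 204.01239555394315, 'xyz': [-148.0980729945737, -132.7006592819289, 819.3589069395206], 'rotation': [0.7299664117607647, -0.5751537240800438, 0.22735323014537967, -0.2909600318264218]}
top {'fx': 432.80232291762957, 'fy': 432.80232291762957, 'cx': 274.34248818106937, 'cy': 212.97149341410216, 'xyz': [415.585137790534, 18.056097237167414, 1112.3794038441822], 'rotation': [0.7084717803701682, -0.7039037013314777, 0.03473650502268858, -0.03715764914225224]}
{'clock': 0.1, 'joints': array([ 1.39560875e+00,  3.85481777e-01,  6.75079953e-03, -4.30859961e-04,
       -1.19397783e+00, -2.58608911e-01]), 'joint_vel': array([ 0.00011154, -0.00158103,  0.00273598,  0.00116337, -0.00017062,
       -0.00148414]), 'joint_efforts': array([-5.07126151e-04, -3.93316519e+01,  1.88930655e+01,  4.19806749e+00,
       -2.59933295e-03,  4.27816417e-06]), 'position': array([262.47885288, 566.69325259, 255.32567321]), 'ee_rot': array([ 9.76552079e-01, -2.15279081e-01, -1.60191482e-04,  9.63758890e-04]), 'contact_force': array([-0.09789827,  1.23492174,  0.22382053]), 'wrist_torque': array([-0.01556014,  0.03427804,  0.02511886]), 'grasp_force': 0.0, 'gripper_width': 85.01688588240903}
```

View pics/top0.png

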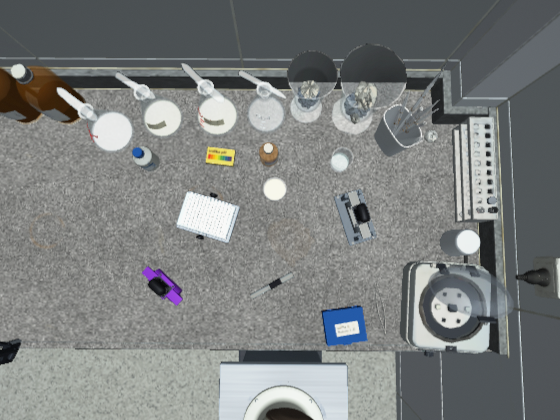

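View pics/scene0.png

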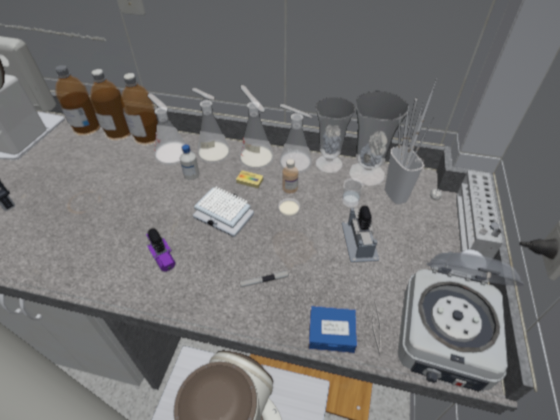

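The top view shows the plate rest near (208,217), the grey stand with the roller near (355,217), and the purple decoy at (163,286). Next I'll enlarge the rest and the stand.

Run:
```python
import cv2,numpy as np
def c(n,x,y):
    im=cv2.imread(f"pics/{n}0.png")[y:y+60,x:x+80]
    im=cv2.resize(im,None,fx=5,fy=5,interpolation=cv2.INTER_CUBIC)
    for k in range(0,80,10): cv2.putText(im,str(x+k),(k*5,8),0,.3,(0,0,255)); cv2.line(im,(k*5,10),(k*5,14),(0,0,255))
    for k in range(10,60,10): cv2.putText(im,str(y+k),(0,k*5),0,.3,(0,0,255)); cv2.line(im,(0,k*5),(6,k*5),(0,0,255))
    return im
a=np.vstack([np.hstack([c("top",170,188),c("top",315,187)]),np.hstack([c("scene",183,180),c("scene",322,202)])])
cv2.imwrite("pics/crop1.png",a)
```

```text
(no output)
```

View pics/crop1.png

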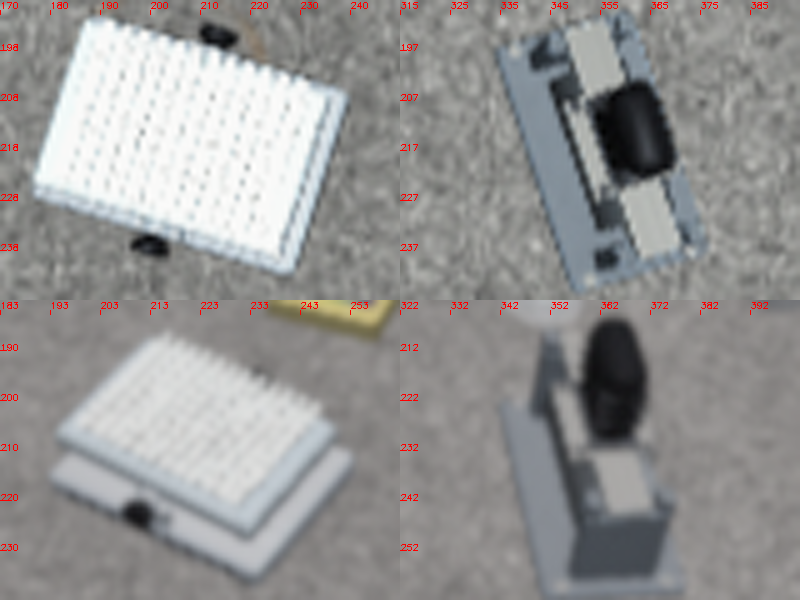

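```bash
cat > h.py <<'E'
import numpy as np
from scipy.spatial.transform import Rotation as R
C={'scene':(391.028,280.636,204.012,[-148.098,-132.701,819.359],[0.7299664117607647,-0.5751537240800438,0.22735323014537967,-0.2909600318264218]),
'top':(432.802,274.342,212.971,[415.585,18.056,1112.379],[0.7084717803701682,-0.7039037013314777,0.03473650502268858,-0.03715764914225224])}
def bp(n,u,v,z):
    f,cx,cy,p,q=C[n];d=R.from_quat(q).apply([(u-cx)/f,(v-cy)/f,1]);p=np.array(p)
    return p+d*(z-p[2])/d[2]
def pr(n,P):
    f,cx,cy,p,q=C[n];c=R.from_quat(q).inv().apply(np.atleast_2d(P)-np.array(p));return np.c_[cx+f*c[:,0]/c[:,2],cy+f*c[:,1]/c[:,2]]
E
python3 - <<'E'
from h import *
np.set_printoptions(precision=1,suppress=True)
for nm,l in {'top':[(188,191.5,58,'TL'),(239,206,50,'TR'),(228,242,50,'BR'),(177,226,58,'BL'),(213.5,195.5,30,'knobT'),(200,237,30,'knobB'),(352,193,66,'barT'),(367.5,237,66,'barB'),(364,214,122,'grip'),(335,197,8,'bTL'),(350,245,8,'bBL'),(375.5,236,8,'bBR')],
 'scene':[(195,206,58,'L'),(216,187,58,'T'),(248,201,58,'Rr'),(230,220,58,'B'),(364,209,122,'griptop'),(343,222,8,'bL'),(352,261,8,'bB'),(378,259,8,'bR')]}.items():
  for u,v,z,t in l: print(nm,t,bp(nm,u,v,z))
E
```

```text
top TL [575. 235.  58.]
top TR [540.8 109.5  50. ]
top BR [451.8 135.2  50. ]
top BL [489.7 259.6  58. ]
top knobT [569.4 176.1  30. ]
top knobB [464.5 207.7  30. ]
top barT [ 572.6 -167.2   66. ]
top barB [ 465.5 -203.4   66. ]
top grip [ 515.6 -184.3  122. ]
top bTL [ 570.6 -133.6    8. ]
top bBL [ 447.6 -170.8    8. ]
top bBR [ 470.9 -236.     8. ]
scene L [489.6 258.6  58. ]
scene T [571.3 229.2  58. ]
scene Rr [540.1 126.5  58. ]
scene B [464.3 151.9  58. ]
scene griptop [ 521.8 -176.4  122. ]
scene bL [ 569.5 -132.2    8. ]
scene bB [ 446.2 -170.7    8. ]
scene bR [ 467.6 -233.6    8. ]
```

```bash
cat > ov.py <<'E'
import cv2,sys
from h import *
from bench import arm
def frames(n,k=5): return np.mean([arm.get_image(n)["image"][:,:,::-1].astype(float) for _ in range(k)],0).astype(np.uint8)
def crop(n,im,x,y,w,h,polys,s=6):
    a=cv2.resize(im[y:y+h,x:x+w],None,fx=s,fy=s,interpolation=cv2.INTER_CUBIC);b=a.copy()
    for P,col in polys:
        q=((pr(n,P)-[x,y]+.5)*s*8).astype(np.int32); cv2.polylines(b,[q],True,col,1,cv2.LINE_AA,3)
    for i in (a,b):
        for k in range(0,w,10): cv2.putText(i,str(x+k),(k*s,8),0,.3,(0,0,255))
        for k in range(10,h,10): cv2.putText(i,str(y+k),(0,k*s),0,.3,(0,0,255))
    return np.hstack([a,b])
def box(x,y,yaw,hx,hy,z,tilt=0,zc=None,cy=0):
    c=np.array([[-hx,-hy,0],[hx,-hy,0],[hx,hy,0],[-hx,hy,0]])+[0,cy,0]
    return R.from_euler('z',yaw,degrees=True).apply(R.from_euler('x',tilt).apply(c))+[x,y,z]
E
python3 - <<'E'
from ov import *
T,S=frames("top"),frames("scene"); cv2.imwrite("pics/Ta.png",T);cv2.imwrite("pics/Sa.png",S)
r=(516,188,-16.2)
P=[(box(*r,38,53.5,58),(0,0,255)),(box(*r,49,70,21),(0,160,0)),(box(*r,49,70,0),(255,0,0))]
cv2.imwrite("pics/rest1.png",np.vstack([crop("top",T,175,188,66,56,P),crop("scene",S,190,183,66,44+0,P)[:264]]))
st=(519.5,-184,17.3)
P=[(box(*st,66,37,8),(0,0,255)),(box(*st,59,11,66),(0,160,0)),(box(*st,22,12,122),(0,255,255))]
cv2.imwrite("pics/stand1.png",np.vstack([crop("top",T,323,187,66,56,P),crop("scene",S,335,202,66,62,P)[:372]])[:600])
E
```

```text
(no output)
```

View pics/rest1.png

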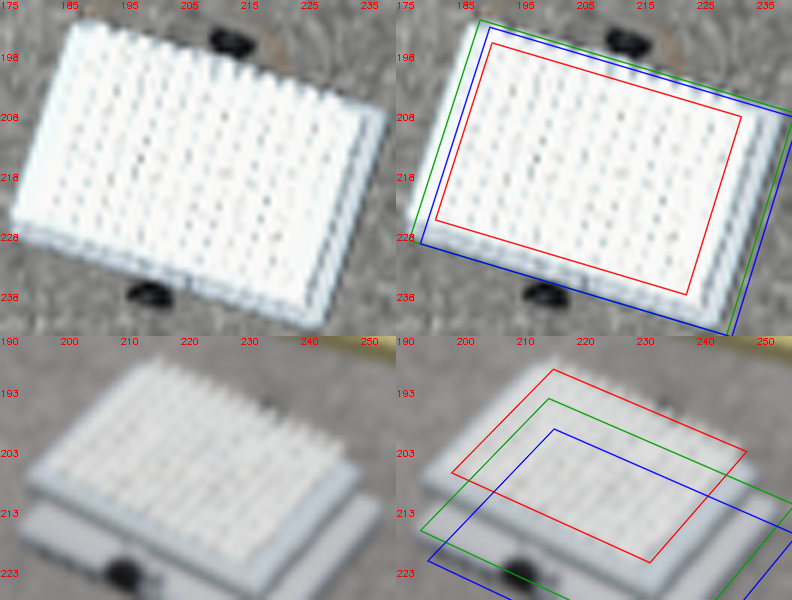

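View pics/stand1.png

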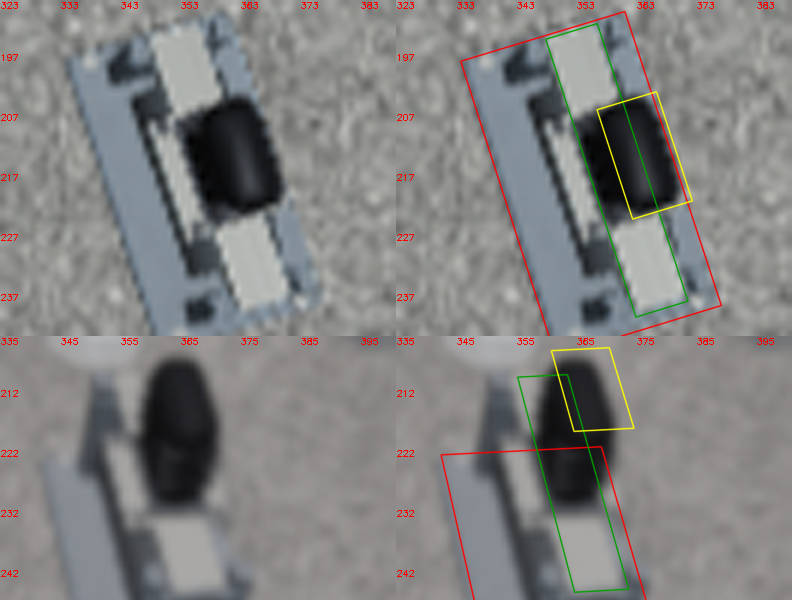

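Raw against overlay: the stand outline fits to about 1 px, giving centre ≈ (521,-184) and yaw 17.3°. For the rest, the knobs at (213.5,195.5) and (200,237) and the base's right edge give centre ≈ (517,192.5) and yaw -16.2°. I'll move over the roller first.

```bash
python3 -m pendant '[[0.034,0.035,0,0,0,0,0.085],[0.034,0.036,0,0,0,0,0.085],[0.034,0.036,0,0,0,0,0.085],[0.034,0.036,0,0,0,0,0.085],[0.034,0.036,0,0,0,0,0.085],[0.034,0.036,0,0,0,0,0.085],[0.034,0.036,0,0,0,0,0.085],[0.034,0.036,0,0,0,0,0.085],[0.034,0.036,0,0,0,0,0.085],[0.034,0.036,0,0,0,0,0.085],[0.034,0.036,0,0,0,0,0.085],[0.034,0.036,0,0,0,0,0.085]]'
cat > d.py <<'E'
import sys
from h import *
from bench import arm
# usage: d.py x y z yaw -> remaining shift in tool axes (mm), turn rotvec deg in tool
t=list(map(float,sys.argv[1:5]));s=arm.read_state()
q=R.from_quat(s['ee_rot']);g=R.from_euler('z',t[3],degrees=True)*R.from_euler('x',180,degrees=True)
np.set_printoptions(precision=2,suppress=True)
print('clk',round(s['clock'],2),'pos',s['position'],'F',s['contact_force'],'w',s['gripper_width'],'g',s['grasp_force'])
print('shift',q.inv().apply(np.array(t[:3])-s['position']),'turn',(q.inv()*g).as_rotvec(degrees=True))
E
python3 d.py 521 -183.8 250 17.3
```

```text
clock: 1.8
position: [452.0, 2.5, 256.9]
ee_rot: [0.977, -0.215, 0.001, -0.0]
contact_force: [0.4, 1.5, 0.5]
gripper_width: 85.1
grasp_force: 0.0
clk 1.8 pos [452.03   2.55 256.92] F [0.44 1.49 0.49] w 85.14015373238352 g 0.0
shift [140.85 140.16   6.94] turn [ -0.03  -0.09 -42.13]
```

```bash
python3 -m pendant '[[0.035,0.035,0,0,0,0,0.085],[0.035,0.035,0,0,0,0,0.085],[0.035,0.035,0,0,0,0,0.085],[0.035,0.035,0,0,0,0,0.085],[0,0,0.02,0,0,-8.4,0.085],[0,0,0.02,0,0,-8.4,0.085],[0,0,0.02,0,0,-8.4,0.085],[0,0,0,0,0,-8.4,0.085],[0,0,0,0,0,-8.5,0.085],[0,0,0,0,0,0,0.085]]'; python3 d.py 521 -183.8 170 17.3
python3 - <<'E'
from ov import *
T,S=frames("top",3),frames("scene",3)
P=[]
cv2.imwrite("pics/app.png",np.vstack([crop("top",T,310,170,80,60,P,5)[:,:400],crop("scene",S,320,180,80,80,P,5)[:300,:400]]))
E
```

```text
clock: 2.8
position: [520.0, -181.4, 196.2]
ee_rot: [0.989, 0.15, -0.0, 0.0]
contact_force: [-0.8, 0.3, 0.1]
gripper_width: 85.3
grasp_force: 0.0
clk 2.8 pos [ 519.96 -181.41  196.25] F [-0.82  0.29  0.05] w 85.28136750632697 g 0.0
shift [ 0.29  2.59 26.25] turn [ 0.    0.01 -0.07]
```

```bash
python3 -m pendant '[[0,0.0025,0.025,0,0,0,0.085],[0,0,0.025,0,0,0,0.085],[0,0,0.025,0,0,0,0.085],[0,0,0.018,0,0,0,0.085],[0,0,0.01,0,0,0,0.085],[0,0,0,0,0,0,0.085],[0,0,0,0,0,0,0.085]]'; python3 d.py 521 -183.8 93 17.3
python3 - <<'E'
from ov import *
T,S=frames("top",3),frames("scene",3)
cv2.imwrite("pics/app.png",np.vstack([crop("top",T,310,170,80,60,[],5)[:,:400],crop("scene",S,320,190,80,60,[],5)[:,:400]]))
E
```

```text
clock: 3.8
position: [521.3, -183.8, 94.0]
ee_rot: [0.989, 0.15, 0.001, 0.0]
contact_force: [0.1, -0.2, 0.1]
gripper_width: 85.3
grasp_force: 0.0
clk 3.8 pos [ 521.26 -183.82   93.99] F [ 0.08 -0.16  0.1 ] w 85.25283794706543 g 0.0
shift [-0.24 -0.1   0.99] turn [ 0.04 -0.06 -0.05]
```

View pics/app.png

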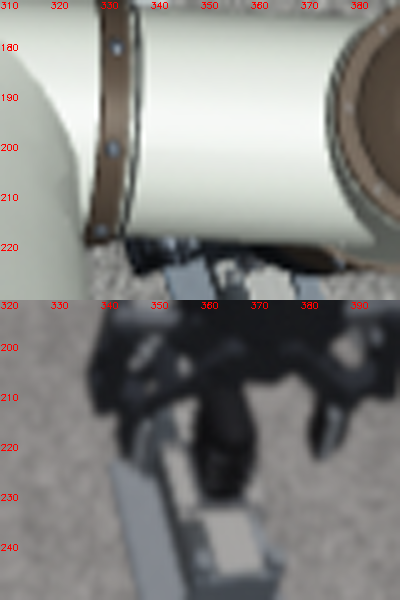

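The fingers straddle the grip: the finger pads are near (347,215) and (383,215), and the grip is at (364,220). I'll close now.

```bash
python3 -m pendant '[[0,0,0,0,0,0,0.04],[0,0,0,0,0,0,0.03],[0,0,0,0,0,0,0.02],[0,0,0,0,0,0,0.01],[0,0,0,0,0,0,0.01],[0,0,0,0,0,0,0.01],[0,0,0,0,0,0,0.01],[0,0,0,0,0,0,0.01]]'; python3 d.py 521 -183.8 93 17.3
```

```text
clock: 4.9
position: [520.7, -183.7, 93.4]
ee_rot: [0.989, 0.15, 0.0, 0.0]
contact_force: [-0.5, 1.8, 2.8]
gripper_width: 23.7
grasp_force: 59.1
clk 4.9 pos [ 520.74 -183.66   93.44] F [-0.51  1.76  2.83] w 23.727007108666346 g 59.11377668380737
shift [0.2  0.21 0.44] turn [ 0.   -0.01 -0.05]
```

```bash
python3 -m pendant '[[0,0,-0.005,0,0,0,0.01],[0,0,-0.01,0,0,0,0.01],[0,0,-0.015,0,0,0,0.01],[0,0,-0.02,0,0,0,0.01],[0,0,-0.025,0,0,0,0.01],[0,0,-0.025,0,0,0,0.01],[0,0,-0.01,0,0,0,0.01],[0,0,0,0,0,0,0.01]]'; python3 d.py 517 192.5 203 -16.2
```

```text
clock: 5.7
position: [521.2, -183.8, 204.9]
ee_rot: [0.989, 0.15, 0.002, 0.0]
contact_force: [-0.0, -0.1, -4.3]
gripper_width: 23.3
grasp_force: 58.9
clk 5.7 pos [ 521.23 -183.79  204.87] F [-0.04 -0.06 -4.27] w 23.251317000794 g 58.93961012363434
shift [ 107.47 -360.64    1.82] turn [ 0.01 -0.21 33.44]
```

```bash
python3 -m pendant '[[0.005,-0.018,0,0,0,0,0.01],[0.0105,-0.036,0,0,0,0,0.01],[0.0105,-0.036,0,0,0,0,0.01],[0.0105,-0.036,0,0,0,0,0.01],[0.0105,-0.036,0,0,0,0,0.01],[0.0105,-0.036,0,0,0,0,0.01],[0.0105,-0.036,0,0,0,0,0.01],[0.0105,-0.036,0,0,0,0,0.01],[0.0105,-0.036,0,0,0,0,0.01],[0.0105,-0.036,0,0,0,0,0.01],[0.008,-0.018,0,0,0,0,0.01]]';python3 -m pendant '[[0,0,0,0,0,8.4,0.01],[0,0,0,0,0,8.4,0.01],[0,0,0,0,0,8.4,0.01],[0,0,0,0,0,8.2,0.01],[0,0,0,0,0,0,0.01],[0,0,0,0,0,0,0.01]]';python3 d.py 517 192.5 170 -16.2
python3 - <<'E'
from ov import *
S=frames("scene",4);T=frames("top",2);cv2.imwrite("pics/Tb.png",T);cv2.imwrite("pics/Sb.png",S)
print(arm.read_state()['contact_force'],arm.read_state()['wrist_torque'])
# zoomed original sheet, scene+top, with candidate outlines incl. every strip for three tilts
r=(517.2,192.5,-16.2)
S=cv2.imread("pics/Sa.png");T=cv2.imread("pics/Ta.png");o=[]
for t in(-.1,.1):
    P=[(box(*r,38,53.5,58,t),(0,0,255)),(box(*r,49,70,21),(0,160,0))]
    o.append(np.vstack([crop("top",T,175,188,66,56,P)[:,396:],crop("scene",S,190,183,66,44,P)[:,396:]]))
cv2.imwrite("pics/tilt.png",np.hstack(o))
E
```

```text
clock: 6.8
position: [515.5, 194.1, 201.5]
ee_rot: [0.989, 0.151, -0.001, 0.0]
contact_force: [-0.8, -0.7, -4.1]
gripper_width: 23.2
grasp_force: 59.5
clock: 7.4
position: [516.3, 191.4, 202.4]
ee_rot: [0.99, -0.139, -0.001, 0.001]
contact_force: [-0.3, -0.5, -3.6]
gripper_width: 23.2
grasp_force: 59.6
clk 7.4 pos [516.25 191.42 202.35] F [-0.31 -0.52 -3.63] w 23.24721848204817 g 59.5597243309021
shift [ 0.47 -1.29 32.35] turn [0.09 0.08 0.18]
[-0.32572476  1.19226226 -3.40169633] [-0.05299931  0.0256435   0.02454072]
```

View pics/tilt.png

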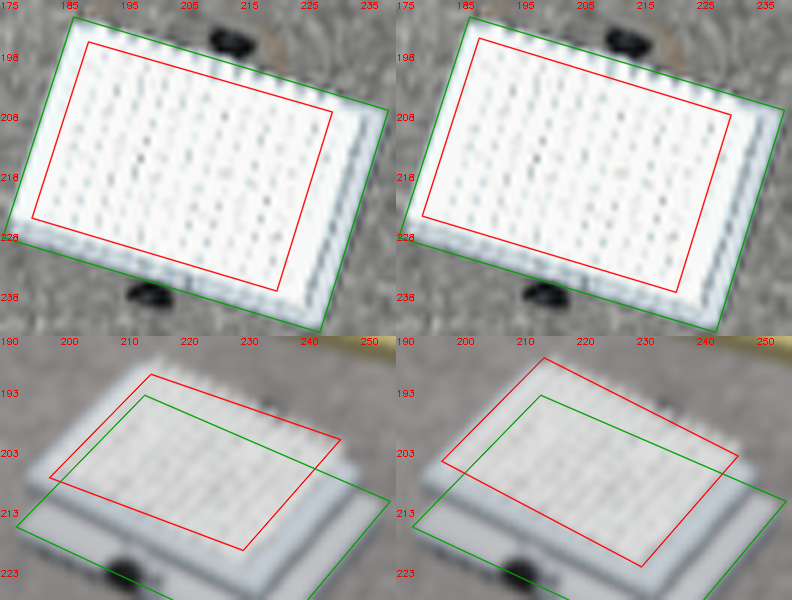

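The +0.1 tilt overlay fits the sheet edge in the scene view, from (550,360) to (740,450) in the panel, so the +y end (image left) is high. I'll go to the low end (-y local) and lower the roller until it touches.

```bash
python3 -m pendant '[[0.0005,0.025,0,0,0,0,0.01],[0,0.026,0,0,0,0,0.01],[0,0,0.02,0,0,0,0.01],[0,0,0.02,0,0,0,0.01],[0,0,0.017,0,0,0,0.01],[0,0,0,0,0,0,0.01],[0,0,0,0,0,0,0.01],[0,0,0,0,0,0,0.01]]';python3 d.py 517 192.5 134 -16.2
```

```text
clock: 8.5
position: [503.7, 143.3, 147.5]
ee_rot: [0.99, -0.14, 0.001, -0.001]
contact_force: [0.9, 0.3, -2.5]
gripper_width: 22.9
grasp_force: 59.6
clk 8.5 pos [503.72 143.29 147.51] F [ 0.93  0.26 -2.54] w 22.90950310035939 g 59.568092823028564
shift [ -0.93 -50.94  13.59] turn [-0.09 -0.11  0.08]
```

```bash
python3 -m pendant '[[0,0,0.002,0,0,0,0.01],[0,0,0.002,0,0,0,0.01],[0,0,0,0,0,0,0.01]]'; python3 -m pendant '[[0,0,0.001,0,0,0,0.01],[0,0,0.001,0,0,0,0.01],[0,0,0,0,0,0,0.01]]'; python3 d.py 517 192.5 134 -16.2
```

```text
clock: 8.8
position: [502.8, 142.8, 142.4]
ee_rot: [0.99, -0.14, -0.0, -0.0]
contact_force: [-1.0, -0.3, -2.3]
gripper_width: 23.3
grasp_force: 59.6
clock: 9.1
position: [502.8, 142.8, 140.1]
ee_rot: [0.99, -0.141, -0.0, 0.0]
contact_force: [-0.4, 0.1, -3.1]
gripper_width: 23.4
grasp_force: 59.6
clk 9.1 pos [502.78 142.76 140.13] F [-0.39  0.13 -3.14] w 23.42534768172321 g 59.59223806858063
shift [ -0.18 -51.74   6.11] turn [0.02 0.02 0.04]
```

```bash
python3 -m pendant '[[0,0,0.002,0,0,0,0.01],[0,0,0.001,0,0,0,0.01],[0,0,0,0,0,0,0.01]]'; python3 -m pendant '[[0,0,0.001,0,0,0,0.01],[0,0,0.001,0,0,0,0.01],[0,0,0,0,0,0,0.01]]'; python3 -m pendant '[[0,0,0.001,0,0,0,0.01],[0,0,0.0005,0,0,0,0.01],[0,0,0,0,0,0,0.01]]'
```

```text
clock: 9.4
position: [502.7, 142.7, 137.0]
ee_rot: [0.99, -0.141, -0.0, 0.0]
contact_force: [-0.2, -0.0, -2.4]
gripper_width: 23.0
grasp_force: 59.6
clock: 9.7
position: [502.8, 142.8, 135.1]
ee_rot: [0.99, -0.141, -0.0, 0.0]
contact_force: [-0.6, 0.8, -2.9]
gripper_width: 23.4
grasp_force: 59.6
clock: 10.0
position: [503.1, 143.0, 134.5]
ee_rot: [0.99, -0.14, 0.0, -0.0]
contact_force: [-1.4, -0.1, 3.3]
gripper_width: 23.2
grasp_force: 60.6
```

```bash
python3 -m pendant '[[0,0,0.0005,0,0,0,0.01],[0,0,0.0005,0,0,0,0.01],[0,0,0,0,0,0,0.01]]'; python3 -m pendant '[[0,0,0.0005,0,0,0,0.01],[0,0,0.0005,0,0,0,0.01],[0,0,0,0,0,0,0.01]]'
```

```text
clock: 10.3
position: [503.2, 143.0, 133.7]
ee_rot: [0.99, -0.14, 0.0, -0.0]
contact_force: [-2.3, 0.9, 5.3]
gripper_width: 23.6
grasp_force: 60.7
clock: 10.6
position: [503.2, 143.0, 132.7]
ee_rot: [0.99, -0.14, 0.001, -0.0]
contact_force: [-2.6, 0.3, 5.9]
gripper_width: 23.4
grasp_force: 60.7
```

```bash
python3 -m pendant '[[0,0,0.0005,0,0,0,0.01],[0,0,0.0005,0,0,0,0.01],[0,0,0,0,0,0,0.01]]'; python3 -m pendant '[[0,0,0.0005,0,0,0,0.01],[0,0,0.0005,0,0,0,0.01],[0,0,0,0,0,0,0.01]]';  python3 -m pendant '[[0,0,0.0005,0,0,0,0.01],[0,0,0,0,0,0,0.01]]'
```

```text
clock: 10.9
position: [503.1, 142.7, 132.3]
ee_rot: [0.99, -0.14, 0.0, 0.0]
contact_force: [-4.1, -0.9, 8.9]
gripper_width: 23.2
grasp_force: 61.5
clock: 11.2
position: [503.0, 142.3, 131.9]
ee_rot: [0.99, -0.14, 0.0, 0.001]
contact_force: [-4.6, -2.0, 12.5]
gripper_width: 23.5
grasp_force: 61.9
clock: 11.4
position: [502.9, 142.2, 131.6]
ee_rot: [0.99, -0.14, 0.0, 0.001]
contact_force: [-5.3, -2.5, 13.1]
gripper_width: 23.3
grasp_force: 62.0
```

```bash
python3 -m pendant '[[0,0,0.0003,0,0,0,0.01],[0,-0.002,-0.0001,0,0,0,0.01],[0,-0.002,-0.0001,0,0,0,0.01],[0,0,0,0,0,0,0.01]]'; python3 -m pendant '[[0,-0.002,-0.0001,0,0,0,0.01],[0,-0.002,-0.0001,0,0,0,0.01],[0,0,0,0,0,0,0.01]]'; python3 d.py 517 192.5 134 -16.2
```

```text
clock: 11.8
position: [504.2, 146.5, 131.6]
ee_rot: [0.99, -0.14, 0.001, 0.0]
contact_force: [-4.5, -0.8, 14.7]
gripper_width: 23.1
grasp_force: 62.0
clock: 12.1
position: [505.1, 149.6, 131.7]
ee_rot: [0.99, -0.14, 0.0, 0.001]
contact_force: [-5.4, -4.3, 14.0]
gripper_width: 23.4
grasp_force: 62.0
clk 12.1 pos [505.1  149.58 131.73] F [-5.38 -4.26 14.01] w 23.41871367820647 g 61.99654698371887
shift [ -0.46 -44.53  -2.37] turn [ 0.12 -0.04  0.11]
```

```bash
python3 -m pendant '[[0,-0.002,0.0002,0,0,0,0.01],[0,-0.002,0,0,0,0,0.01],[0,-0.002,-0.0001,0,0,0,0.01],[0,0,0,0,0,0,0.01]]'; python3 -m pendant '[[0,-0.002,-0.0001,0,0,0,0.01],[0,-0.002,-0.0001,0,0,0,0.01],[0,0,0,0,0,0,0.01]]'; python3 d.py 517 192.5 134 -16.2
```

```text
clock: 12.5
position: [507.1, 156.2, 131.8]
ee_rot: [0.99, -0.14, 0.001, 0.0]
contact_force: [-5.2, -0.9, 14.4]
gripper_width: 23.5
grasp_force: 62.1
clock: 12.8
position: [507.9, 159.0, 131.9]
ee_rot: [0.99, -0.14, 0.0, 0.001]
contact_force: [-4.7, -4.4, 15.2]
gripper_width: 23.4
grasp_force: 62.0
clk 12.8 pos [507.85 158.96 131.9 ] F [-4.68 -4.43 15.17] w 23.359610406780288 g 62.02750325202942
shift [ -0.51 -34.75  -2.19] turn [ 0.15 -0.04  0.11]
```

```bash
python3 -m pendant '[[0,-0.001,0.0003,0,0,0,0.01],[0,-0.002,0,0,0,0,0.01],[0,-0.002,-0.0001,0,0,0,0.01],[0,0,0,0,0,0,0.01]]'; python3 -m pendant '[[0,-0.002,-0.0001,0,0,0,0.01],[0,-0.002,-0.0001,0,0,0,0.01],[0,0,0,0,0,0,0.01]]'; python3 d.py 517 192.5 134 -16.2
```

```text
clock: 13.2
position: [509.5, 164.4, 131.9]
ee_rot: [0.99, -0.14, 0.001, 0.001]
contact_force: [-4.8, -2.6, 15.6]
gripper_width: 23.2
grasp_force: 62.1
clock: 13.5
position: [510.3, 167.2, 132.0]
ee_rot: [0.99, -0.14, 0.0, 0.002]
contact_force: [-4.7, -5.2, 15.5]
gripper_width: 23.5
grasp_force: 62.1
clk 13.5 pos [510.32 167.24 132.  ] F [-4.72 -5.24 15.49] w 23.50368314440023 g 62.10365295410156
shift [ -0.58 -26.12  -2.09] turn [ 0.19 -0.03  0.1 ]
```

```bash
python3 -m pendant '[[0,-0.001,0.0003,0,0,0,0.01],[0,-0.002,0,0,0,0,0.01],[0,-0.002,0,0,0,0,0.01],[0,0,0,0,0,0,0.01]]'; python3 -m pendant '[[0,-0.002,-0.0001,0,0,0,0.01],[0,-0.002,0,0,0,0,0.01],[0,0,0,0,0,0,0.01]]'; python3 d.py 517 192.5 134 -16.2
```

```text
clock: 13.9
position: [512.0, 172.8, 132.1]
ee_rot: [0.99, -0.14, 0.001, 0.001]
contact_force: [-5.8, -4.0, 17.1]
gripper_width: 23.3
grasp_force: 62.4
clock: 14.2
position: [512.9, 175.8, 132.2]
ee_rot: [0.99, -0.14, 0.0, 0.002]
contact_force: [-4.8, -5.5, 17.2]
gripper_width: 23.0
grasp_force: 62.4
clk 14.2 pos [512.9  175.82 132.24] F [-4.78 -5.51 17.23] w 22.98874794875666 g 62.385174036026
shift [ -0.68 -17.16  -1.82] turn [ 0.19 -0.05  0.11]
```

```bash
python3 -m pendant '[[0,-0.002,-0.0001,0,0,0,0.01],[0,-0.002,0,0,0,0,0.01],[0,-0.002,-0.0001,0,0,0,0.01],[0,0,0,0,0,0,0.01]]'; python3 -m pendant '[[0,-0.002,-0.0001,0,0,0,0.01],[0,-0.002,0,0,0,0,0.01],[0,0,0,0,0,0,0.01]]';  python3 -m pendant '[[0,-0.002,-0.0001,0,0,0,0.01],[0,-0.002,0,0,0,0,0.01],[0,0,0,0,0,0,0.01]]'; python3 d.py 517 192.5 134 -16.2
```

```text
clock: 14.6
position: [514.7, 181.9, 132.6]
ee_rot: [0.99, -0.14, 0.0, 0.001]
contact_force: [-4.7, -6.0, 17.9]
gripper_width: 23.5
grasp_force: 62.5
clock: 14.9
position: [515.9, 185.9, 132.8]
ee_rot: [0.99, -0.14, 0.001, 0.001]
contact_force: [-5.2, -5.0, 17.1]
gripper_width: 23.3
grasp_force: 62.5
clock: 15.2
position: [517.3, 190.7, 133.1]
ee_rot: [0.99, -0.14, 0.001, 0.0]
contact_force: [-6.5, -0.8, 16.9]
gripper_width: 23.4
grasp_force: 62.5
clk 15.2 pos [517.34 190.7  133.08] F [-6.46 -0.84 16.86] w 23.429432738914024 g 62.51483201980591
shift [-0.82 -1.64 -0.92] turn [ 0.   -0.12  0.12]
```

```bash
python3 -m pendant '[[0,-0.002,-0.0001,0,0,0,0.01],[0,-0.002,0,0,0,0,0.01],[0,-0.002,-0.0001,0,0,0,0.01],[0,0,0,0,0,0,0.01]]'; python3 -m pendant '[[0,-0.002,-0.0001,0,0,0,0.01],[0,-0.002,-0.0001,0,0,0,0.01],[0,0,0,0,0,0,0.01]]';  python3 -m pendant '[[0,-0.002,-0.0001,0,0,0,0.01],[0,-0.002,0,0,0,0,0.01],[0,0,0,0,0,0,0.01]]'; python3 d.py 517 192.5 134 -16.2
```

```text
clock: 15.6
position: [519.0, 196.2, 133.4]
ee_rot: [0.99, -0.14, 0.001, 0.0]
contact_force: [-5.1, -2.2, 18.3]
gripper_width: 23.1
grasp_force: 62.5
clock: 15.9
position: [519.8, 199.4, 133.5]
ee_rot: [0.99, -0.14, 0.001, 0.001]
contact_force: [-6.4, -5.0, 19.6]
gripper_width: 23.6
grasp_force: 62.5
clock: 16.2
position: [521.1, 203.4, 133.7]
ee_rot: [0.99, -0.14, 0.001, 0.001]
contact_force: [-5.6, -3.3, 17.2]
gripper_width: 23.3
grasp_force: 62.6
clk 16.2 pos [521.06 203.41 133.74] F [-5.64 -3.26 17.19] w 23.30610322150666 g 62.60271370410919
shift [-0.88 11.61 -0.25] turn [ 0.08 -0.1   0.11]
```

```bash
python3 -m pendant '[[0,-0.002,-0.0001,0,0,0,0.01],[0,-0.002,-0.0001,0,0,0,0.01],[0,-0.002,-0.0001,0,0,0,0.01],[0,0,0,0,0,0,0.01]]'; python3 -m pendant '[[0,-0.002,-0.0001,0,0,0,0.01],[0,-0.002,-0.0001,0,0,0,0.01],[0,0,0,0,0,0,0.01]]';  python3 -m pendant '[[0,-0.002,-0.0001,0,0,0,0.01],[0,-0.002,-0.0001,0,0,0,0.01],[0,0,0,0,0,0,0.01]]'; python3 d.py 517 192.5 134 -16.2
```

```text
clock: 16.6
position: [522.7, 209.0, 134.0]
ee_rot: [0.99, -0.14, 0.001, 0.001]
contact_force: [-5.5, -4.9, 17.9]
gripper_width: 23.2
grasp_force: 62.5
clock: 16.9
position: [524.1, 213.6, 134.3]
ee_rot: [0.99, -0.14, 0.001, 0.0]
contact_force: [-5.7, -2.8, 18.0]
gripper_width: 23.3
grasp_force: 62.5
clock: 17.2
position: [525.0, 217.1, 134.5]
ee_rot: [0.99, -0.14, 0.001, 0.001]
contact_force: [-6.0, -2.8, 18.0]
gripper_width: 23.3
grasp_force: 62.5
clk 17.2 pos [525.04 217.09 134.49] F [-6.   -2.75 17.96] w 23.255074683326118 g 62.52176642417908
shift [-0.92 25.86  0.52] turn [ 0.06 -0.12  0.13]
```

```bash
python3 -m pendant '[[0,-0.002,-0.0002,0,0,0,0.01],[0,-0.002,-0.0001,0,0,0,0.01],[0,-0.002,-0.0001,0,0,0,0.01],[0,0,0,0,0,0,0.01]]'; python3 -m pendant '[[0,-0.002,-0.0001,0,0,0,0.01],[0,-0.002,-0.0001,0,0,0,0.01],[0,0,0,0,0,0,0.01]]';  python3 -m pendant '[[0,-0.002,-0.0001,0,0,0,0.01],[0,-0.002,-0.0001,0,0,0,0.01],[0,0,0,0,0,0,0.01]]'; python3 d.py 517 192.5 134 -16.2
```

```text
clock: 17.6
position: [527.0, 223.6, 134.9]
ee_rot: [0.99, -0.14, 0.001, -0.0]
contact_force: [-6.6, -1.9, 17.0]
gripper_width: 23.4
grasp_force: 62.4
clock: 17.9
position: [527.7, 226.2, 135.0]
ee_rot: [0.99, -0.14, 0.001, 0.001]
contact_force: [-5.8, -5.0, 17.8]
gripper_width: 23.3
grasp_force: 62.4
clock: 18.2
position: [529.1, 230.9, 135.3]
ee_rot: [0.99, -0.14, 0.001, 0.0]
contact_force: [-4.9, -2.5, 16.3]
gripper_width: 23.4
grasp_force: 62.4
clk 18.2 pos [529.14 230.87 135.26] F [-4.91 -2.5  16.27] w 23.37744740912039 g 62.378032207489014
shift [-1.03 40.23  1.25] turn [-0.01 -0.14  0.11]
```

```bash
python3 -m pendant '[[0,-0.002,-0.0001,0,0,0,0.01],[0,-0.002,-0.0001,0,0,0,0.01],[0,0,0,0,0,0,0.01]]'; python3 -m pendant '[[0,-0.002,-0.0001,0,0,0,0.01],[0,-0.002,-0.0001,0,0,0,0.01],[0,0,0,0,0,0,0.01]]';  python3 -m pendant '[[0,-0.002,-0.0001,0,0,0,0.01],[0,-0.001,-0.0001,0,0,0,0.01],[0,0,0,0,0,0,0.01]]'; python3 d.py 517 192.5 134 -16.2
```

```text
clock: 18.5
position: [530.7, 236.1, 135.5]
ee_rot: [0.99, -0.14, 0.002, -0.001]
contact_force: [-5.7, -0.4, 15.7]
gripper_width: 23.4
grasp_force: 62.2
clock: 18.8
position: [531.9, 240.1, 135.7]
ee_rot: [0.99, -0.14, 0.002, -0.001]
contact_force: [-5.3, 1.1, 14.5]
gripper_width: 23.3
grasp_force: 62.2
clock: 19.1
position: [532.7, 243.1, 135.9]
ee_rot: [0.99, -0.14, 0.002, -0.002]
contact_force: [-5.4, 0.5, 15.3]
gripper_width: 23.5
grasp_force: 62.1
clk 19.1 pos [532.71 243.08 135.89] F [-5.44  0.54 15.26] w 23.51375120577123 g 62.086647748947144
shift [-1.1  52.96  1.69] turn [-0.21 -0.2   0.13]
```

The low end sat about 0.6 mm above the extrapolated home plane, because the force was lighter there. I'll roll all the way back at about 20 N.

```bash
python3 -m pendant '[[0,0,0.0003,0,0,0,0.01],[0,0.003,0.0001,0,0,0,0.01],[0,0.003,0.0002,0,0,0,0.01],[0,0,0,0,0,0,0.01]]'; python3 -m pendant '[[0,0.003,0.0001,0,0,0,0.01],[0,0.003,0.0002,0,0,0,0.01],[0,0,0,0,0,0,0.01]]'; python3 d.py 517 192.5 134 -16.2
```

```text
clock: 19.5
position: [531.0, 237.0, 135.6]
ee_rot: [0.99, -0.14, 0.002, -0.002]
contact_force: [-6.6, -0.2, 15.4]
gripper_width: 23.7
grasp_force: 62.2
clock: 19.8
position: [529.3, 231.1, 135.2]
ee_rot: [0.99, -0.14, 0.002, -0.001]
contact_force: [-5.5, 0.7, 15.5]
gripper_width: 23.7
grasp_force: 62.2
clk 19.8 pos [529.33 231.15 135.21] F [-5.54  0.67 15.51] w 23.69480050555444 g 62.232381105422974
shift [-1.15 40.56  1.06] turn [-0.2  -0.21  0.13]
```

```bash
python3 -m pendant '[[0,0.002,0.0003,0,0,0,0.01],[0,0.003,0.0002,0,0,0,0.01],[0,0.003,0.0001,0,0,0,0.01],[0,0.003,0.0002,0,0,0,0.01],[0,0,0,0,0,0,0.01]]'; python3 -m pendant '[[0,0.003,0.0001,0,0,0,0.01],[0,0.003,0.0002,0,0,0,0.01],[0,0.003,0.0002,0,0,0,0.01],[0,0,0,0,0,0,0.01]]'; python3 -m pendant '[[0,0.003,0.0001,0,0,0,0.01],[0,0.003,0.0002,0,0,0,0.01],[0,0.003,0.0002,0,0,0,0.01],[0,0,0,0,0,0,0.01]]'; python3 d.py 517 192.5 134 -16.2
```

```text
clock: 20.3
position: [526.4, 220.6, 134.7]
ee_rot: [0.99, -0.14, 0.002, -0.002]
contact_force: [-5.6, 0.3, 17.4]
gripper_width: 23.6
grasp_force: 62.4
clock: 20.7
position: [524.0, 211.9, 134.2]
ee_rot: [0.99, -0.14, 0.002, -0.001]
contact_force: [-5.9, 0.5, 17.4]
gripper_width: 23.6
grasp_force: 62.4
clock: 21.1
position: [521.5, 203.3, 133.7]
ee_rot: [0.99, -0.14, 0.002, -0.001]
contact_force: [-6.1, 1.3, 17.7]
gripper_width: 23.3
grasp_force: 62.4
clk 21.1 pos [521.54 203.29 133.66] F [-6.15  1.29 17.72] w 23.306290713113118 g 62.42605447769165
shift [-1.38 11.62 -0.38] turn [-0.2  -0.24  0.14]
```

```bash
python3 -m pendant '[[0,0.003,0.0001,0,0,0,0.01],[0,0.003,0.0002,0,0,0,0.01],[0,0.003,0.0001,0,0,0,0.01],[0,0,0,0,0,0,0.01]]'; python3 -m pendant '[[0,0.003,0.0001,0,0,0,0.01],[0,0.003,0.0002,0,0,0,0.01],[0,0.003,0.0002,0,0,0,0.01],[0,0,0,0,0,0,0.01]]'; python3 -m pendant '[[0,0.003,0.0001,0,0,0,0.01],[0,0.003,0.0002,0,0,0,0.01],[0,0.003,0.0001,0,0,0,0.01],[0,0,0,0,0,0,0.01]]'; python3 d.py 517 192.5 134 -16.2
```

```text
clock: 21.5
position: [519.1, 194.6, 133.2]
ee_rot: [0.99, -0.14, 0.002, -0.001]
contact_force: [-5.1, 0.5, 17.2]
gripper_width: 23.5
grasp_force: 62.4
clock: 21.9
position: [516.7, 186.0, 132.7]
ee_rot: [0.99, -0.14, 0.002, -0.001]
contact_force: [-5.5, -0.1, 17.9]
gripper_width: 23.3
grasp_force: 62.4
clock: 22.3
position: [514.2, 177.3, 132.3]
ee_rot: [0.99, -0.14, 0.003, -0.001]
contact_force: [-5.0, 0.6, 17.6]
gripper_width: 23.2
grasp_force: 62.5
clk 22.3 pos [514.23 177.29 132.29] F [-5.    0.59 17.59] w 23.239466601607116 g 62.460758686065674
shift [ -1.53 -15.39  -1.67] turn [-0.2  -0.26  0.15]
```

```bash
python3 -m pendant '[[0,0.003,0.0001,0,0,0,0.01],[0,0.003,0.0002,0,0,0,0.01],[0,0.003,0.0001,0,0,0,0.01],[0,0,0,0,0,0,0.01]]'; python3 -m pendant '[[0,0.003,0.0001,0,0,0,0.01],[0,0.003,0.0002,0,0,0,0.01],[0,0.003,0.0002,0,0,0,0.01],[0,0,0,0,0,0,0.01]]'; python3 d.py 517 192.5 134 -16.2
```

```text
clock: 22.7
position: [511.8, 168.6, 131.8]
ee_rot: [0.99, -0.14, 0.003, -0.001]
contact_force: [-5.0, 0.4, 17.1]
gripper_width: 23.1
grasp_force: 62.5
clock: 23.1
position: [509.5, 160.4, 131.4]
ee_rot: [0.99, -0.14, 0.003, -0.002]
contact_force: [-4.5, 1.6, 17.7]
gripper_width: 23.0
grasp_force: 62.5
clk 23.1 pos [509.55 160.36 131.39] F [-4.46  1.59 17.67] w 23.018156344593617 g 62.48940110206604
shift [ -1.72 -32.96  -2.47] turn [-0.26 -0.3   0.13]
```

```bash
python3 -m pendant '[[0,0.003,0.0001,0,0,0,0.01],[0,0.003,0.0002,0,0,0,0.01],[0,0.003,0.0001,0,0,0,0.01],[0,0,0,0,0,0,0.01]]'; python3 -m pendant '[[0,0.003,0.0001,0,0,0,0.01],[0,0.003,0.0002,0,0,0,0.01],[0,0,0,0,0,0,0.01]]';python3 -m pendant '[[0,0.003,0.0001,0,0,0,0.01],[0,0.002,0.0002,0,0,0,0.01],[0,0,0,0,0,0,0.01]]'; python3 d.py 517 192.5 134 -16.2
```

```text
clock: 23.5
position: [507.2, 151.8, 130.9]
ee_rot: [0.99, -0.14, 0.003, -0.002]
contact_force: [-4.1, 1.2, 17.1]
gripper_width: 23.3
grasp_force: 62.4
clock: 23.8
position: [505.4, 145.6, 130.5]
ee_rot: [0.99, -0.14, 0.003, -0.001]
contact_force: [-4.5, 0.3, 18.2]
gripper_width: 23.3
grasp_force: 62.5
clock: 24.1
position: [504.0, 140.6, 130.3]
ee_rot: [0.99, -0.14, 0.003, -0.001]
contact_force: [-4.2, -0.6, 17.9]
gripper_width: 23.6
grasp_force: 62.6
clk 24.1 pos [503.95 140.65 130.26] F [-4.17 -0.59 17.88] w 23.64515789688593 g 62.557772397994995
shift [ -1.79 -53.45  -3.58] turn [-0.18 -0.29  0.14]
```

The return pass lies on one plane (slope 0.053) with the end strips about 4 mm below their loose height, so all strips are home. I'll lift and look.

```bash
python3 -m pendant '[[0,0,-0.005,0,0,0,0.01],[0,0,-0.015,0,0,0,0.01],[0,0,-0.025,0,0,0,0.01],[0,0,-0.025,0,0,0,0.01],[0,0,-0.01,0,0,0,0.01],[0,0.02,0,0,0,-8.4,0.01],[0,0.02,0,0,0,-8.4,0.01],[0,0.02,0,0,0,-8.4,0.01],[0,0.01,0,0,0,-8.3,0.01],[0,0,0,0,0,0,0.01],[0,0,0,0,0,0,0.01]]'; python3 d.py 520.7 -183.7 203 17.3
python3 - <<'E'
from ov import *
S=frames("scene",3);T=frames("top",3)
cv2.imwrite("pics/mid.png",np.vstack([crop("scene",S,180,130,132,75,[],6)[:,:792],])[:600])
E
```

```text
clock: 25.2
position: [495.3, 71.0, 205.6]
ee_rot: [0.989, 0.149, -0.001, -0.0]
contact_force: [0.5, 0.2, -3.2]
gripper_width: 23.4
grasp_force: 59.8
clk 25.2 pos [495.28  71.04 205.57] F [ 0.48  0.17 -3.17] w 23.36276524216148 g 59.827537536621094
shift [-50.74 250.92   2.58] turn [-0.01  0.07 -0.17]
```

View pics/mid.png

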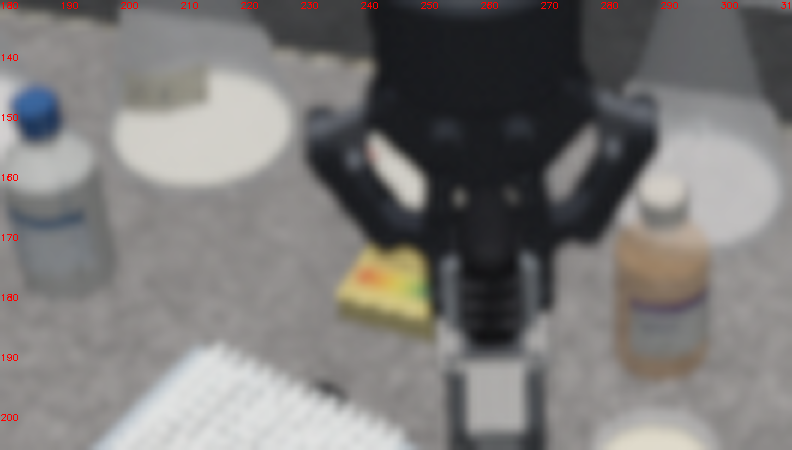

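The roller hangs straight, with the bar near (260,195) just below the fingertips, and the strips are flat. I'll carry it back over the stand.

```bash
python3 -m pendant '[[-0.003,0.018,0,0,0,0,0.01],[-0.0068,0.033,0,0,0,0,0.01],[-0.0068,0.033,0,0,0,0,0.01],[-0.0068,0.033,0,0,0,0,0.01],[-0.0068,0.033,0,0,0,0,0.01],[-0.0068,0.033,0,0,0,0,0.01],[-0.0068,0.033,0,0,0,0,0.01],[-0.0068,0.033,0,0,0,0,0.01],[0,0.002,0,0,0,0,0.01],[0,0,0,0,0,0,0.01],[0,0,0,0,0,0,0.01],[0,0,0,0,0,0,0.01]]'; python3 d.py 520.7 -183.7 115 17.3
```

```text
clock: 26.7
position: [522.1, -182.6, 206.5]
ee_rot: [0.988, 0.151, -0.0, -0.0]
contact_force: [0.7, 0.0, -3.9]
gripper_width: 23.2
grasp_force: 60.1
clk 26.7 pos [ 522.1  -182.56  206.45] F [ 0.67  0.   -3.89] w 23.219588641159962 g 60.09046196937561
shift [-1.68  0.68 91.45] turn [-0.01  0.    0.13]
```

```bash
python3 -m pendant '[[-0.0015,0.0005,0.01,0,0,0,0.01],[0,0,0.025,0,0,0,0.01],[0,0,0.025,0,0,0,0.01],[0,0,0.02,0,0,0,0.01],[0,0,0.01,0,0,0,0.01],[0,0,0,0,0,0,0.01],[0,0,0,0,0,0,0.01],[0,0,0,0,0,0,0.01]]'; python3 d.py 520.7 -183.7 93.4 17.3
python3 - <<'E'
from ov import *
S=frames("scene",4);T=frames("top",4)
cv2.imwrite("pics/over.png",np.vstack([crop("scene",S,325,195,75,72,[],8)[:,:600]])[:600])
E
```

```text
clock: 27.5
position: [521.8, -184.6, 117.6]
ee_rot: [0.989, 0.151, 0.001, 0.0]
contact_force: [-0.0, 0.4, -2.5]
gripper_width: 23.4
grasp_force: 60.1
clk 27.5 pos [ 521.79 -184.56  117.64] F [-0.04  0.36 -2.53] w 23.40885772957551 g 60.0909161567688
shift [-0.84 -1.17 24.24] turn [ 0.07 -0.14  0.07]
```

View pics/over.png

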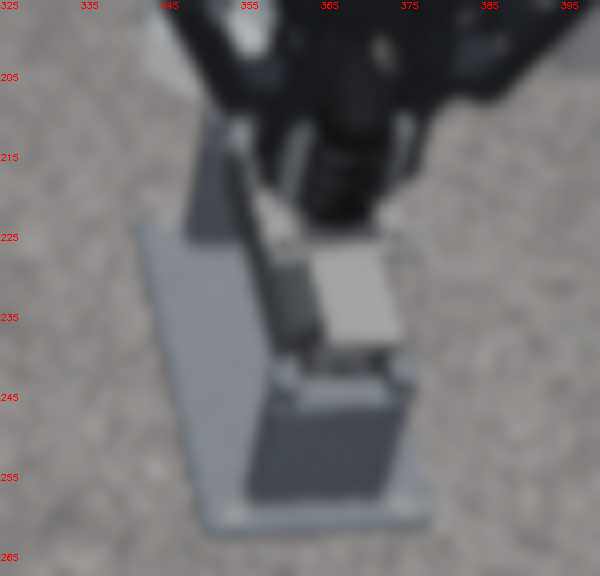

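The bar end near (365,238) hangs just above the notch between the horns at (360,242) and (375,242). I'll lower it slowly while watching the force.

```bash
python3 d.py 520.7 -183.7 93.4 17.3; python3 -m pendant '[[-0.0006,-0.0006,0.005,0,0,0,0.01],[0,0,0.004,0,0,0,0.01],[0,0,0.002,0,0,0,0.01],[0,0,0,0,0,0,0.01],[0,0,0,0,0,0,0.01]]'; python3 d.py 520.7 -183.7 93.4 17.3
```

```text
clk 27.9 pos [ 520.85 -184.6   116.61] F [-0.63 -0.04 -3.5 ] w 23.378668365025074 g 60.09095549583435
shift [ 0.12 -0.91 23.21] turn [ 0.01 -0.02  0.04]
clock: 28.4
position: [520.1, -184.2, 105.3]
ee_rot: [0.989, 0.151, -0.0, 0.0]
contact_force: [0.2, 0.7, -2.4]
gripper_width: 23.3
grasp_force: 60.1
clk 28.4 pos [ 520.14 -184.18  105.29] F [ 0.16  0.66 -2.37] w 23.26398765974201 g 60.09088754653931
shift [ 0.68 -0.29 11.89] turn [0.   0.01 0.05]
```

```bash
python3 -m pendant '[[0.0005,-0.0003,0.003,0,0,0,0.01],[0,0,0.002,0,0,0,0.01],[0,0,0,0,0,0,0.01]]';python3 -m pendant '[[0,0,0.003,0,0,0,0.01],[0,0,0.002,0,0,0,0.01],[0,0,0,0,0,0,0.01]]'; python3 d.py 520.7 -183.7 93.4 17.3
```

```text
clock: 28.7
position: [520.2, -183.7, 100.0]
ee_rot: [0.989, 0.151, -0.0, -0.0]
contact_force: [-0.2, -0.5, -3.3]
gripper_width: 23.6
grasp_force: 60.1
clock: 29.0
position: [520.2, -183.7, 95.0]
ee_rot: [0.989, 0.151, -0.0, -0.0]
contact_force: [-0.1, 0.9, -3.7]
gripper_width: 23.6
grasp_force: 60.1
clk 29.0 pos [ 520.17 -183.71   94.99] F [-0.06  0.93 -3.66] w 23.618159027573682 g 60.090837478637695
shift [0.51 0.15 1.59] turn [-0.02  0.04  0.04]
```

```bash
python3 -m pendant '[[0,0,0.001,0,0,0,0.01],[0,0,0.0005,0,0,0,0.01],[0,0,0,0,0,0,0.01]]';python3 -m pendant '[[0,0,0.0003,0,0,0,0.01],[0,0,0,0,0,0,0.01]]'; python3 d.py 520.7 -183.7 93.4 17.3
```

```text
clock: 29.3
position: [520.4, -183.7, 93.9]
ee_rot: [0.989, 0.151, -0.0, -0.0]
contact_force: [-0.0, -0.7, -4.5]
gripper_width: 23.3
grasp_force: 60.1
clock: 29.5
position: [520.5, -183.7, 93.6]
ee_rot: [0.989, 0.151, 0.0, -0.0]
contact_force: [-0.9, 0.1, -2.9]
gripper_width: 23.6
grasp_force: 60.1
clk 29.5 pos [ 520.46 -183.74   93.64] F [-0.89  0.05 -2.9 ] w 23.59036688660649 g 60.09121656417847
shift [0.24 0.04 0.24] turn [ 0.   -0.    0.04]
```

```bash
python3 -m pendant '[[0,0,0.0004,0,0,0,0.01],[0,0,0,0,0,0,0.01]]';python3 -m pendant '[[0,0,0.0003,0,0,0,0.01],[0,0,0,0,0,0,0.01]]'; python3 d.py 520.7 -183.7 93.4 17.3
```

```text
clock: 29.7
position: [520.5, -183.7, 93.4]
ee_rot: [0.989, 0.151, 0.0, 0.0]
contact_force: [-0.2, 0.5, -0.1]
gripper_width: 23.2
grasp_force: 60.4
clock: 29.9
position: [520.5, -183.7, 93.4]
ee_rot: [0.989, 0.151, 0.0, 0.0]
contact_force: [-0.8, 1.1, 1.0]
gripper_width: 23.3
grasp_force: 60.6
clk 29.9 pos [ 520.55 -183.71   93.41] F [-0.75  1.05  1.04] w 23.251924227913157 g 60.63329100608826
shift [0.15 0.03 0.01] turn [ 0.01 -0.01  0.06]
```

Seated: the height matches the original pick-up and the weight is on the stand. I'll open slowly and retreat upward.

```bash
python3 -m pendant '[[0,0,0,0,0,0,0.026],[0,0,0,0,0,0,0.03],[0,0,0,0,0,0,0.04],[0,0,0,0,0,0,0.06],[0,0,0,0,0,0,0.085],[0,0,0,0,0,0,0.085],[0,0,0,0,0,0,0.085],[0,0,0,0,0,0,0.085]]';python3 -m pendant '[[0,0,-0.01,0,0,0,0.085],[0,0,-0.02,0,0,0,0.085],[0,0,-0.03,0,0,0,0.085],[0,0,-0.04,0,0,0,0.085],[0,0,-0.04,0,0,0,0.085],[0.018,-0.045,0,0,0,0,0.085],[0.018,-0.045,0,0,0,0,0.085],[0.018,-0.045,0,0,0,0,0.085],[0,-0.045,0,0,0,0,0.085],[0,0,0,0,0,0,0.085],[0,0,0,0,0,0,0.085]]'
python3 - <<'E'
from ov import *
T,S=frames("top",4),frames("scene",4)
P=[]
a=np.hstack([crop("top",T,323,187,66,50,P)[:,:396],crop("scene",S,335,200,66,50,P)[:,:396]])
b=np.hstack([crop("scene",S,185,180,66,50,P)[:,:396],cv2.resize(S,(396,297))[:297]]) if 0 else np.hstack([crop("scene",S,187,182,66,50,P)[:,:396],cv2.resize(S,(396,300))])
cv2.imwrite("pics/end.png",np.vstack([a,b]))
E
```

```text
clock: 30.7
position: [520.5, -183.7, 92.9]
ee_rot: [0.989, 0.151, -0.0, 0.0]
contact_force: [-0.1, -0.2, -0.0]
gripper_width: 85.0
grasp_force: 0.0
clock: 31.8
position: [518.3, 5.2, 233.8]
ee_rot: [0.988, 0.152, 0.001, 0.0]
contact_force: [0.3, 0.0, 0.3]
gripper_width: 85.1
grasp_force: 0.0
```

View pics/end.png

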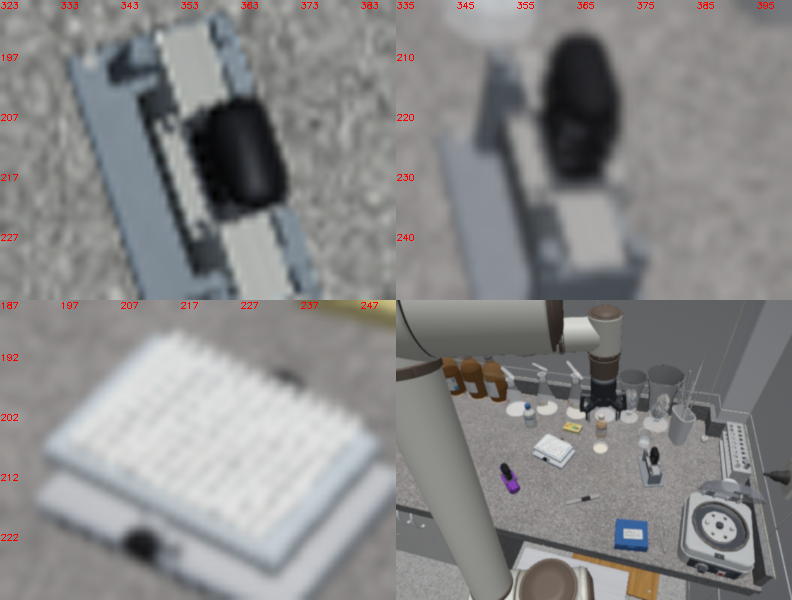

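The roller hangs in its stand as it did at the start (grip at (363,213) in the top view). The strips look uniformly flat and the bystanders are untouched, so I'm handing in.

```bash
python3 -c "
from bench import arm
print(arm.job_done())"
```

```text
the job is handed in; nothing more can be done
None
```

I rolled the whole sheet twice, and the final pass at about 20 N showed every strip home; the roller is back hanging in its stand, nothing else looked disturbed, and I handed the job in at about 32 s (no verdict was returned).

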